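# Clamp a whetstone in the ratchet stone holder

### The arm

A 6-joint arm with a two-finger parallel gripper is mounted at the origin on the work surface. World frame = base frame: x ahead of the robot, y to its left, z up, the work surface at z = 0. Lengths are in m, angles in rad, forces in N, time in s.
With the tool pointing down it reaches from about 0.4 to 0.825 m from the base axis. Payload 7 kg.
Tool frame: the origin (TCP) lies between the finger pads; the fingertips stand 14 mm ahead of it and the grasp point (between the pads) lies 5 mm behind it; x points along the fingers, z is the direction in which the jaws open and shut, and the axes are right-handed (so a half turn about x gives the same grasp; the last joint's range is limited). The gripper opens to 88 mm and grips with 3 to 60 N. Pads are 19 mm wide; open, the fingers measure 130 mm over their backs; the gripper's body (78 mm by 193 mm) begins 47 mm behind the grasp point.
Start: joints at [-0.858, 0.359, 0.012, 0, -1.224, -0.288], TCP at [0.278, -0.615, 0.241] pointing down, gripper open.
Joint ranges: [-3.07, 3.07], [-1.43, 2.12], [-1.02, 1.25], [-3.03, 1.67], [-3.05, -0], [-3.03, 3.03]. Speed limits (rad/s): [2.39, 2.39, 3.01, 3.14, 3.14, 3.14].

### API

Orientations are given as a unit quaternion [w, x, y, z].
In Python, from rig import robot, vision, ticket gives the robot as it stands.
- The arm moves only by the tool drive_tool, never from a script. Its argument "series" is a list of rows, each an object with "xyz": the shift along the world's x, y, z scaled (see below), a list of three; "delta_rot": the turn, a rotation vector about the world's x, y, z scaled (see below), a list of three. In form: [{"xyz": [x, y, z], "delta_rot": [wx, wy, wz]}, ...]. A call has exactly 8 rows; each row is the pose to reach, as a shift and turn from the pose commanded when the call began, turning the shorter way round; what a row does not reach only later rows make up. The controller multiplies each number of a shift by 0.1 m and each number of a turn by 360 degrees. A row lasts 1/12 s, in which the tool goes at most 41.7 mm and 7.16 degrees, less where a joint would pass 70% of its speed; a pose out of reach is approached as far as the arm can. A call with a number of a shift or a turn outside -1 to 1 is refused whole. A call with a gripper value outside its range is refused whole. "fingers" is the opening, from -1 (shut) to 1 (fully open), set as the call begins (left out, the last holds). The fingers move at their own pace and stop on an object; "force" is the grip in N (left out, the last holds). Time passes only in rows, so rows that repeat a pose let the fingers close, or fill a call up. It gives the time, the measured TCP pose, the force and the opening at its end, in the units of the state.
- robot.read_state(): the state, without advancing time (a new reading comes with each control period).
- vision.snapshot(name): name is "side" or "top"; returns a dict with "frame" (400x640x3 uint8, red, green, blue), "fx", "fy", "cx", "cy" (pixels), "R" (3x3) and "t" (3): a world point X has camera coordinates R X + t. Camera axes: x right, y down, z forward; pixel columns grow to the right and rows downward; lengths in m; the calibration is good to about 2 mm. A picture is of the moment at which its call begins. There is no depth.
- ticket.finish_job(): hands the job in, once; it reports no verdict.
The state is a dict: "time_s": time; "joints": joint angles; "joint_vel": joint speeds; "tau": joint torques, N m; "tcp_pos": TCP position; "tcp_rot": TCP orientation; "force": force on the tool from outside, world axes, zero at the start; "moment": the same for the moment, N m; "width": opening from 0.0 (shut) to 1.0 (fully open).
Only numpy, scipy, OpenCV 4.12 (cv2) and the standard library are available. Lean on these libraries where they do the work, as an engineer would, in place of code of your own. Each camera call takes 0.05 s, during which the arm holds its last target. There are 200 camera calls.

### The job

Lay the red whetstone flat on the black bed of the stone holder, lengthwise between the sliding jaw and the fixed stop, without dropping it, and let go of it. Then pump the orange twin-handle trigger (squeeze, let it spring back, squeeze again), moving the jaw in no other way, until the jaw has pushed the stone firmly against the stop, and finish while holding the trigger squeezed so that the stone stays gripped. Squeeze only moderately, because the stone cracks if pressed too hard, and leave the grey stone and everything else alone.

Things in the scene. Friction and masses are not known exactly. Their poses are not given: they have to be found in the camera images.
- red_stone: the brick-red whetstone, a brittle block 150 x 50 x 25 mm (x, y, z), 0.34 to 0.55 kg, lying flat on the worktop at the start. Origin: centre of its underside; x along its length, y across it, z up. Grip it across its 50 mm width.
- grey_stone: a grey whetstone of the same size, not wanted; same frame. Leave it.
- holder: ratchet stone holder, fixed. Origin on the worktop; x runs along the clamp from trigger to stop, y across, z up. Base plate x -285 to 115 mm, 84 mm wide, 8 mm thick. On it, in order of x: orange trigger handles (x -295 to -196 mm), blue ratchet housing (x -201 to -135 mm, 64 mm wide, 69 mm high), sliding jaw, bed, stop.
- bed_top (a point): middle of the top of the black rubber bed: holder frame (27.5, 0, 20) mm. The bed is 155 mm long (holder x -50 to 105 mm), 66 mm wide, its top 20 mm above the worktop. Lay the stone here within 15 mm of the centre line, length along holder x; it may overhang the bed by up to 40 mm at the jaw's end. Once gripped, its centre is 75 mm from the stop's face.
- stop: the fixed blue end stop, 60 mm wide, its top 44 mm above the worktop. Origin: middle of the lower edge of its gripping face, 90 mm ahead of the holder's origin; x points away from the stone.
- jaw: sliding aluminium jaw plate, 12 mm thick, 54 mm wide, top 42 mm above the worktop; its toothed bar (top at 20 mm) runs back under the handles. Origin: middle of its gripping face, at height 10 mm; x points to the stop. Gap to the stop's face at the start: 176 to 202 mm. A full squeeze moves it 10 to 16 mm (teeth every 5 mm); it stays when the trigger is let go (5 N friction) and cannot go back.
- trigger_grip (a point): the point midway between the two trigger handles where a gripper takes them from above: holder frame (-271, 0, 54) mm. The fingers go outside the two handles and close across the clamp (holder y). Over their outsides the handles measure 65 mm here when released and 41 mm when fully squeezed.
- trigger_left: the orange handle on the holder's +y side: an upright bar 100 mm long, 12 mm thick, from 32 to 66 mm above the worktop, on a vertical hinge at the back of the housing. Origin: on its hinge.
- trigger_right (a joint): angle of the other handle (rad): 0 released, 0.16 fully squeezed. The handles are geared together, each closing 12 mm at the grip point, damped (0.5 s a stroke), sprung open with 4 N. A squeeze of G newtons on a blocked jaw presses the stone with about 1.3 x G: use 15 to 25 N; above 45 N on the stone it cracks. Once the stone is gripped, the next squeeze stops short of 0.16.
- pepper_mill: dark wooden pepper mill, 56 mm across, 175 mm tall. Leave it.
- oil_bottle: green glass oil bottle, 60 mm across, 220 mm tall. Leave it.
- salt_jar: white jar with wooden lid, 68 mm across, 90 mm tall. Leave it.
- bowl: blue bowl, 130 mm across, 55 mm tall. Leave it.
- mug: white mug, 80 mm across, 90 mm tall. Leave it.
- knife: kitchen knife with black handle, 290 mm long, lying on a fixed chopping board 18 mm thick. Leave it.
There are look-alikes about, which are no part of the job. Several things look just like the red_stone: the one meant starts nearest to the robot's base.

How it is judged:
By the outcome, as a careful person would: the job done as asked, in the order asked, and still so for the second after the job is handed in, while the arm keeps its last pose, push and grip.
It also fails if it takes over 56 s, if anything falls off the work surface, if the arm or the gripper's body presses on something with over 40 N, if the wrist force passes 120 N, or if a joint passes its speed limit or range.

## Working session

There is one attempt and no reset: what is moved stays moved. The work goes in short steps, Python scripts to look and compute and a tool call to move; the robot and the scene stay as the last step left them, time stands still between calls to the robot, and variables do not carry over. Pictures are saved under pics/ and viewed, about 8 in all and at most 12, crops included, and the job is handed in when it is done.

Besides the shell and the picture viewer there is one more tool, called after "Call:" as name(argument=value, ...) on one line, values as JSON. drive_tool: Moves the arm, as the interface text tells. Shifts and turns lie within -1 to 1; 1 stands for 0.1 m of shift or 360 degrees of turn. Its arguments: {"type":"object","properties":{"series":{"type":"array"},"fingers":{"type":"number"},"force":{"type":"number"}},"required":["series"]}

```bash
mkdir -p pics; python3 - <<'E'
from rig import robot, vision
import cv2,numpy as np,pickle
s=robot.read_state();print({k:np.round(v,3) for k,v in s.items()})
for n in("top","side"):
    d=vision.snapshot(n);pickle.dump(d,open(n+".pkl","wb"))
    cv2.imwrite(f"pics/{n}0.png",d["frame"][:,:,::-1])
    print(n,d["fx"],d["fy"],d["cx"],d["cy"],np.round(d["R"],3).tolist(),np.round(d["t"],3))
E
```

```text
{'time_s': np.float64(0.0), 'joints': array([-0.858,  0.359,  0.011, -0.   , -1.224, -0.288]), 'joint_vel': array([ 0.   ,  0.   , -0.001, -0.001,  0.   , -0.001]), 'tau': array([ 2.0000e-03, -5.8271e+01,  2.9306e+01,  6.9970e+00,  7.0000e-03,
       -0.0000e+00]), 'tcp_pos': array([ 0.278, -0.615,  0.24 ]), 'tcp_rot': array([ 0.384, -0.594,  0.383,  0.595]), 'force': array([0.078, 0.033, 0.497]), 'moment': array([ 0.083, -0.006, -0.045]), 'width': np.float64(0.999)}
top 426.2541622548227 426.2541622548227 317.5244504298309 206.3884519373173 [[-0.013, -1.0, -0.014], [-0.997, 0.014, -0.076], [0.076, 0.013, -0.997]] [0.148 0.572 1.674]
side 433.9044780480414 433.9044780480414 318.2782190964642 201.09327648095376 [[-0.809, -0.588, 0.003], [-0.433, 0.592, -0.679], [0.397, -0.551, -0.734]] [0.548 0.245 1.357]
```

View pics/top0.png

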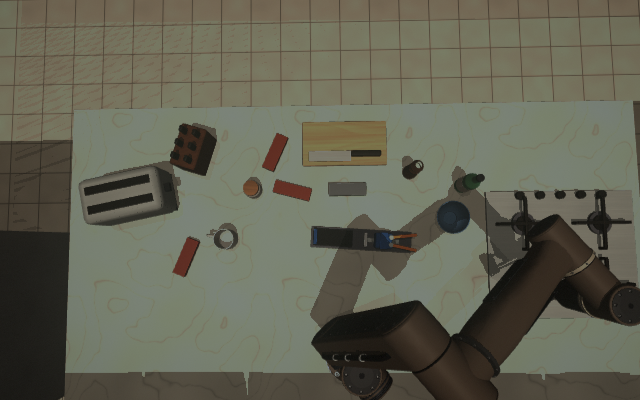

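View pics/side0.png

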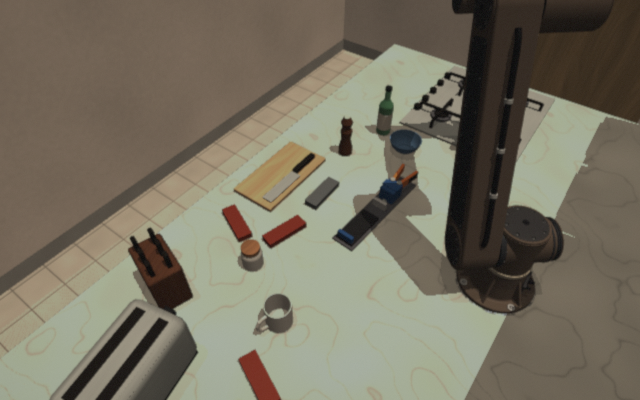

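Three red stones are visible in the top view, at about (275,152), (292,190) and (186,257). The grey stone is at (347,189). The holder has its stop at (318,236) and its orange trigger at (405,240). Next I measure them.

```bash
cat > h.py <<'E'
import numpy as np,cv2,pickle
def load(n): return pickle.load(open(n+".pkl","rb"))
def ray(d,uv,z):
    uv=np.atleast_2d(uv).astype(float)
    r=np.c_[(uv[:,0]-d["cx"])/d["fx"],(uv[:,1]-d["cy"])/d["fy"],np.ones(len(uv))]@np.array(d["R"])
    c=-np.array(d["R"]).T@d["t"]
    return c+r*((z-c[2])/r[:,2])[:,None]
def proj(d,X):
    p=np.atleast_2d(X)@np.array(d["R"]).T+d["t"]
    return np.c_[p[:,0]/p[:,2]*d["fx"]+d["cx"],p[:,1]/p[:,2]*d["fy"]+d["cy"]]
def rects(d,lo,hi,z,amin,roi=None):
    hsv=cv2.cvtColor(d["frame"],cv2.COLOR_RGB2HSV)
    m=cv2.inRange(hsv,lo,hi)
    if roi: k=np.zeros_like(m);x0,y0,x1,y1=roi;k[y0:y1,x0:x1]=1;m=m*k
    out=[]
    n,lab,st,ce=cv2.connectedComponentsWithStats(m)
    for i in range(1,n):
        if st[i,4]<amin: continue
        v,u=np.nonzero(lab==i)
        P=ray(d,np.c_[u,v],z)[:,:2]
        c,s,a=cv2.minAreaRect((P*1000).astype(np.float32))
        w,V=np.linalg.eigh(np.cov(P.T))
        ax=V[:,1]
        out.append((st[i,:5].tolist(),np.round(P.mean(0),4).tolist(),np.round(c,1).tolist(),np.round(s,1).tolist(),round(a,1),round(float(np.degrees(np.arctan2(ax[1],ax[0]))%180),1)))
    return out
E
python3 - <<'E'
from h import *
for n,rr in(("top",None),("side",None)):
    d=load(n)
    print(n,"red")
    for r in rects(d,(0,120,50),(8,255,255),.0125,60): print(r, round(float(np.hypot(*r[1])),3))
    print("orange"); [print(r) for r in rects(d,(8,170,90),(20,255,255),.066,8)]
    print("blue"); [print(r) for r in rects(d,(100,120,30),(125,255,255),.044,15)]
    for roi,f in (((300,170,430,265),"t") if n=="top" else ((320,150,430,260),"s"),):
        x0,y0,x1,y1=roi
        cv2.imwrite(f"{f}.png",cv2.resize(d["frame"][y0:y1,x0:x1,::-1],None,fx=6 if f=="t" else 5,fy=6 if f=="t" else 5,interpolation=cv2.INTER_CUBIC))
a,b=cv2.imread("t.png")[180:],cv2.imread("s.png")
cv2.imwrite("pics/hold_t.png",np.clip(a*1.8,0,255))
cv2.imwrite("pics/hold_s.png",np.clip(b*1.8,0,255))
E
```

```text
top red
([262, 133, 26, 38, 446], [0.7996, 0.312], [799.6, 311.9], [49.4, 149.5], 65.9, 156.1) 0.858
([273, 180, 39, 21, 455], [0.6429, 0.2432], [642.8, 243.5], [148.9, 49.0], 75.1, 74.8) 0.687
([173, 238, 26, 39, 462], [0.3816, 0.6703], [381.6, 670.5], [49.7, 148.5], 67.6, 157.3) 0.771
orange
([394, 234, 23, 4, 42], [0.4544, -0.1994], [453.2, -195.6], [8.7, 84.9], 4.5, 94.2)
([393, 245, 23, 6, 45], [0.4084, -0.1912], [408.7, -190.7], [85.4, 7.7], 77.4, 77.2)
blue
([314, 229, 3, 15, 42], [0.4571, 0.1518], [456.6, 151.5], [7.8, 54.6], 89.3, 178.8)
([382, 233, 10, 9, 39], [0.4513, -0.1287], [451.1, -130.8], [44.7, 21.2], 30.8, 34.5)
side red
([223, 205, 28, 36, 514], [0.7998, 0.3105], [801.6, 309.5], [49.6, 160.7], 65.9, 155.2) 0.858
([263, 215, 43, 32, 587], [0.6451, 0.2419], [644.8, 240.4], [149.4, 57.8], 74.8, 75.6) 0.689
([239, 350, 41, 50, 998], [0.3901, 0.6637], [387.2, 665.4], [48.9, 149.5], 67.6, 159.9) 0.77
orange
([395, 165, 9, 13, 32], [0.4524, -0.1949], [452.7, -194.9], [8.4, 72.7], 5.7, 95.7)
([402, 172, 15, 10, 32], [0.4089, -0.1862], [408.5, -189.8], [74.4, 9.3], 76.2, 76.0)
blue
([380, 180, 21, 23, 278], [0.4376, -0.1092], [434.4, -104.8], [67.9, 105.1], 11.5, 111.2)
([339, 230, 15, 13, 89], [0.4513, 0.1581], [451.7, 159.4], [24.8, 58.0], 84.6, 169.4)[ WARN:0@0.063] global loadsave.cpp:1063 imwrite_ Unsupported depth image for selected encoder is fallbacked to CV_8U.
```

View pics/hold_t.png

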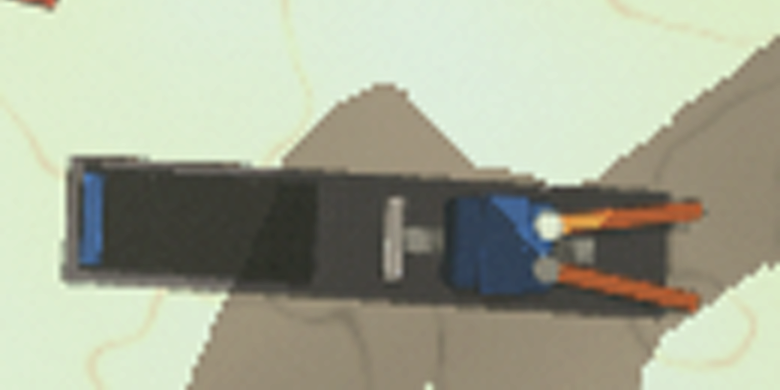

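View pics/hold_s.png

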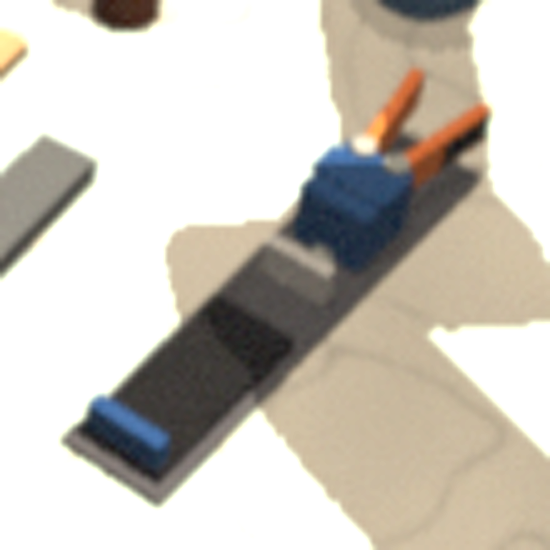

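The top crop shows the base plate end corners at crop (72,158), (65,283) and (668,192), (665,315). The stop's top face spans columns 82–103, the jaw is at column 394 and the handles point right. The side crop shows the base corners at (65,440), (157,503) and (478,178).

```bash
python3 - <<'E'
from h import *
t,s=load("top"),load("side")
T=lambda p:np.array(p)/6+[300-.4,200-.4]
S=lambda p:np.array(p)/5+[320-.4,150-.4]
cor=ray(t,T([(72,158),(65,283),(668,192),(665,315)]),.006)[:,:2];print("top corners\n",cor.round(4))
print("lens",np.linalg.norm(cor[0]-cor[1]),np.linalg.norm(cor[0]-cor[2]),np.linalg.norm(cor[1]-cor[3]))
cs=ray(s,S([(65,440),(157,503),(478,178)]),.006)[:,:2];print("side corners\n",cs.round(4))
# stop top face: inner edge (x=103), z .044
st=ray(t,T([(103,174),(103,263),(82,174),(82,266)]),.044)[:,:2];print("stop top",st.round(4))
jw=ray(t,T([(386,197),(384,280),(404,197),(402,282)]),.042)[:,:2];print("jaw",jw.round(4))
hd=ray(t,T([(700,210),(696,302)]),.066)[:,:2];print("handle ends",hd.round(4))
mid=lambda a,b:(a+b)/2
e0,e1=mid(cor[0],cor[1]),mid(cor[2],cor[3])
u=(e0-e1)/np.linalg.norm(e0-e1);print("yaw",np.degrees(np.arctan2(u[1],u[0])),"len",np.linalg.norm(e0-e1))
print("origin from ends",e0-.115*u,e1+.285*u, "mid",mid(e0-.115*u,e1+.285*u))
print("origin from stop", mid(st[0],st[1])-.09*u)
b=np.array
# yaw from stop-blue centroid and orange pair
a=mid(b([.4566,.1515]),mid(st[0],st[1])); o=mid(b([.4532,-.1956]),b([.4087,-.1907]))
v=a-o;print("yaw2",np.degrees(np.arctan2(v[1],v[0])))
E
```

```text
top corners
 [[ 0.4972  0.1654]
 [ 0.4142  0.171 ]
 [ 0.4695 -0.2308]
 [ 0.3881 -0.2264]]
lens 0.08326598906458649 0.39719987765152875 0.39833706389262896
side corners
 [[ 0.4976  0.1653]
 [ 0.4191  0.1726]
 [ 0.3889 -0.2223]]
stop top [[0.4854 0.1443]
 [0.4275 0.145 ]
 [0.4855 0.158 ]
 [0.4257 0.1587]]
jaw [[ 0.468  -0.0401]
 [ 0.4142 -0.0376]
 [ 0.4679 -0.0518]
 [ 0.4127 -0.0493]]
handle ends [[ 0.4568 -0.2387]
 [ 0.3981 -0.2343]]
yaw 86.12280301792941 len 0.3977674249911239
origin from ends [0.44791583 0.05350038] [0.4480668  0.05572785] mid [0.44799132 0.05461412]
origin from stop [0.45033903 0.05482391]
yaw2 85.71557809372142
```

```bash
cat >> h.py <<'E'
from scipy.spatial.transform import Rotation as Ro
def st():
    from rig import robot
    s=robot.read_state();w,x,y,z=s["tcp_rot"];M=Ro.from_quat([x,y,z,w]).as_matrix()
    print("t",round(float(s["time_s"]),2),"tcp",np.round(s["tcp_pos"],4),"F",np.round(s["force"],1),"w",round(float(s["width"])*88,1),"zaxis yaw",np.degrees(np.arctan2(M[1,2],M[0,2])).round(2),"x",M[:,0].round(3),"q",np.round(s["joints"],3))
    return s,M
E
python3 - <<'E'
from h import *
s,M=st()
u=np.array([np.cos(np.radians(86)),np.sin(np.radians(86))]);o=np.array([.449,.0546])
for n,x in(("place",.005),("trig",-.271)):print(n,o+u*x)
E
```

```text
t 0.1 tcp [ 0.278  -0.6146  0.2397] F [1.  0.  0.9] w 87.9 zaxis yaw 114.33 x [-0.001  0.001 -1.   ] q [-0.858  0.359  0.011 -0.    -1.224 -0.288]
place [0.44934878 0.05958782]
trig [ 0.430096   -0.21573986]
```

Call:
drive_tool(series=[{"xyz": [0.05, 0.12, 0], "delta_rot": [0, 0, 0.0035]}, {"xyz": [0.1, 0.24, 0], "delta_rot": [0, 0, 0.007]}, {"xyz": [0.15, 0.36, 0], "delta_rot": [0, 0, 0.0105]}, {"xyz": [0.2, 0.48, 0], "delta_rot": [0, 0, 0.014]}, {"xyz": [0.25, 0.6, 0], "delta_rot": [0, 0, 0.0175]}, {"xyz": [0.3, 0.72, 0], "delta_rot": [0, 0, 0.021]}, {"xyz": [0.35, 0.84, 0], "delta_rot": [0, 0, 0.0245]}, {"xyz": [0.4, 0.96, 0], "delta_rot": [0, 0, 0.028]}], fingers=1)

```text
time_s: 0.77
tcp_pos: [0.3188, -0.5176, 0.2407]
tcp_rot: [-0.329, 0.626, -0.329, -0.626]
force: [0.3, 0.2, 0.3]
width: 0.996
```

Call:
drive_tool(series=[{"xyz": [0.05, 0.12, 0], "delta_rot": [0, 0, 0.0035]}, {"xyz": [0.1, 0.24, 0], "delta_rot": [0, 0, 0.007]}, {"xyz": [0.15, 0.36, 0], "delta_rot": [0, 0, 0.0105]}, {"xyz": [0.2, 0.48, 0], "delta_rot": [0, 0, 0.014]}, {"xyz": [0.25, 0.6, 0], "delta_rot": [0, 0, 0.0175]}, {"xyz": [0.3, 0.72, 0], "delta_rot": [0, 0, 0.021]}, {"xyz": [0.35, 0.84, 0], "delta_rot": [0, 0, 0.0245]}, {"xyz": [0.4, 0.96, 0], "delta_rot": [0, 0, 0.028]}])

```text
time_s: 1.43
tcp_pos: [0.3586, -0.4218, 0.2406]
tcp_rot: [-0.273, 0.652, -0.273, -0.652]
force: [0.1, -0.4, 0.1]
width: 1.005
```

Call:
drive_tool(series=[{"xyz": [0.05, 0.12, 0], "delta_rot": [0, 0, 0.0035]}, {"xyz": [0.1, 0.24, 0], "delta_rot": [0, 0, 0.007]}, {"xyz": [0.15, 0.36, 0], "delta_rot": [0, 0, 0.0105]}, {"xyz": [0.2, 0.48, 0], "delta_rot": [0, 0, 0.014]}, {"xyz": [0.25, 0.6, 0], "delta_rot": [0, 0, 0.0175]}, {"xyz": [0.3, 0.72, 0], "delta_rot": [0, 0, 0.021]}, {"xyz": [0.35, 0.84, 0], "delta_rot": [0, 0, 0.0245]}, {"xyz": [0.4, 0.96, 0], "delta_rot": [0, 0, 0.028]}])

```text
time_s: 2.1
tcp_pos: [0.3985, -0.3258, 0.2406]
tcp_rot: [-0.214, 0.674, -0.214, -0.674]
force: [-0.2, 0.0, -0.7]
width: 0.999
```

Call:
drive_tool(series=[{"xyz": [0.05, 0.12, 0], "delta_rot": [0, 0, 0.0035]}, {"xyz": [0.1, 0.24, 0], "delta_rot": [0, 0, 0.007]}, {"xyz": [0.15, 0.36, 0], "delta_rot": [0, 0, 0.0105]}, {"xyz": [0.2, 0.48, 0], "delta_rot": [0, 0, 0.014]}, {"xyz": [0.25, 0.6, 0], "delta_rot": [0, 0, 0.0175]}, {"xyz": [0.3, 0.72, 0], "delta_rot": [0, 0, 0.021]}, {"xyz": [0.35, 0.84, 0], "delta_rot": [0, 0, 0.0245]}, {"xyz": [0.4, 0.96, 0], "delta_rot": [0, 0, 0.028]}])

```text
time_s: 2.77
tcp_pos: [0.4384, -0.2298, 0.2406]
tcp_rot: [-0.154, 0.69, -0.154, -0.69]
force: [0.5, -0.5, -0.9]
width: 1.004
```

Call:
drive_tool(series=[{"xyz": [0.05, 0.12, 0], "delta_rot": [0, 0, 0.0035]}, {"xyz": [0.1, 0.24, 0], "delta_rot": [0, 0, 0.007]}, {"xyz": [0.15, 0.36, 0], "delta_rot": [0, 0, 0.0105]}, {"xyz": [0.2, 0.48, 0], "delta_rot": [0, 0, 0.014]}, {"xyz": [0.25, 0.6, 0], "delta_rot": [0, 0, 0.0175]}, {"xyz": [0.3, 0.72, 0], "delta_rot": [0, 0, 0.021]}, {"xyz": [0.35, 0.84, 0], "delta_rot": [0, 0, 0.025]}, {"xyz": [0.4, 0.96, 0], "delta_rot": [0, 0, 0.029]}])

```text
time_s: 3.43
tcp_pos: [0.4783, -0.1338, 0.2406]
tcp_rot: [-0.091, 0.701, -0.091, -0.701]
force: [0.2, 0.0, -0.2]
width: 0.997
```

Call:
drive_tool(series=[{"xyz": [0.05, 0.12, 0], "delta_rot": [0, 0, 0]}, {"xyz": [0.1, 0.24, 0], "delta_rot": [0, 0, 0]}, {"xyz": [0.15, 0.36, 0], "delta_rot": [0, 0, 0]}, {"xyz": [0.2, 0.48, 0], "delta_rot": [0, 0, 0]}, {"xyz": [0.25, 0.6, 0], "delta_rot": [0, 0, 0]}, {"xyz": [0.3, 0.72, 0], "delta_rot": [0, 0, 0]}, {"xyz": [0.35, 0.84, 0], "delta_rot": [0, 0, 0]}, {"xyz": [0.4, 0.96, 0], "delta_rot": [0, 0, 0]}])

```text
time_s: 4.1
tcp_pos: [0.5187, -0.0377, 0.2405]
tcp_rot: [0.092, -0.701, 0.092, 0.701]
force: [-0.1, -0.1, 0.1]
width: 0.999
```

Call:
drive_tool(series=[{"xyz": [0.05, 0.12, 0], "delta_rot": [0, 0, 0]}, {"xyz": [0.1, 0.24, 0], "delta_rot": [0, 0, 0]}, {"xyz": [0.15, 0.36, 0], "delta_rot": [0, 0, 0]}, {"xyz": [0.2, 0.48, 0], "delta_rot": [0, 0, 0]}, {"xyz": [0.25, 0.6, 0], "delta_rot": [0, 0, 0]}, {"xyz": [0.3, 0.72, 0], "delta_rot": [0, 0, 0]}, {"xyz": [0.35, 0.84, 0], "delta_rot": [0, 0, 0]}, {"xyz": [0.4, 0.96, 0], "delta_rot": [0, 0, 0]}])

```text
time_s: 4.77
tcp_pos: [0.5586, 0.0582, 0.2405]
tcp_rot: [0.092, -0.701, 0.092, 0.701]
force: [-0.3, 0.7, 0.1]
width: 0.999
```

Call:
drive_tool(series=[{"xyz": [0.05, 0.12, 0], "delta_rot": [0, 0, 0]}, {"xyz": [0.1, 0.24, 0], "delta_rot": [0, 0, 0]}, {"xyz": [0.15, 0.36, 0], "delta_rot": [0, 0, 0]}, {"xyz": [0.2, 0.48, 0], "delta_rot": [0, 0, 0]}, {"xyz": [0.25, 0.6, 0], "delta_rot": [0, 0, 0]}, {"xyz": [0.3, 0.72, 0], "delta_rot": [0, 0, 0]}, {"xyz": [0.35, 0.84, 0], "delta_rot": [0, 0, 0]}, {"xyz": [0.4, 0.96, 0], "delta_rot": [0, 0, 0]}])

```text
time_s: 5.43
tcp_pos: [0.5987, 0.1542, 0.2405]
tcp_rot: [0.092, -0.701, 0.092, 0.701]
force: [0.4, -0.5, -0.1]
width: 0.998
```

```bash
python3 -c "from h import *;st()"
```

```text
t 5.43 tcp [0.5987 0.1542 0.2405] F [ 0.4 -0.5 -0.1] w 87.9 zaxis yaw 165.1 x [-0. -0. -1.] q [ 0.568  0.266 -0.12   0.    -1.185 -0.828]
```

Call:
drive_tool(series=[{"xyz": [0.06, 0.11, -0.1], "delta_rot": [0, 0, 0]}, {"xyz": [0.12, 0.22, -0.2], "delta_rot": [0, 0, 0]}, {"xyz": [0.18, 0.33, -0.3], "delta_rot": [0, 0, 0]}, {"xyz": [0.24, 0.44, -0.4], "delta_rot": [0, 0, 0]}, {"xyz": [0.3, 0.55, -0.5], "delta_rot": [0, 0, 0]}, {"xyz": [0.36, 0.66, -0.6], "delta_rot": [0, 0, 0]}, {"xyz": [0.42, 0.77, -0.7], "delta_rot": [0, 0, 0]}, {"xyz": [0.45, 0.88, -0.8], "delta_rot": [0, 0, 0]}])

```text
time_s: 6.1
tcp_pos: [0.644, 0.242, 0.1592]
tcp_rot: [0.092, -0.701, 0.092, 0.701]
force: [0.6, 0.2, 0.1]
width: 1.002
```

Call:
drive_tool(series=[{"xyz": [0, 0, -0.12], "delta_rot": [0, 0, 0]}, {"xyz": [0, 0, -0.24], "delta_rot": [0, 0, 0]}, {"xyz": [0, 0, -0.36], "delta_rot": [0, 0, 0]}, {"xyz": [0, 0, -0.48], "delta_rot": [0, 0, 0]}, {"xyz": [0, 0, -0.6], "delta_rot": [0, 0, 0]}, {"xyz": [0, 0, -0.72], "delta_rot": [0, 0, 0]}, {"xyz": [0, 0, -0.84], "delta_rot": [0, 0, 0]}, {"xyz": [0, 0, -0.9], "delta_rot": [0, 0, 0]}])

```text
time_s: 6.77
tcp_pos: [0.6424, 0.2404, 0.0684]
tcp_rot: [0.091, -0.701, 0.092, 0.702]
force: [-0.0, -0.6, 0.8]
width: 0.996
```

```bash
python3 - <<'E'
from h import *
from rig import vision
st();d=vision.snapshot("side");e=vision.snapshot("top")
a=cv2.resize(d["frame"][150:270,200:360,::-1],None,fx=2.5,fy=2.5);b=cv2.resize(e["frame"][130:250,220:380,::-1],None,fx=2.5,fy=2.5)
cv2.imwrite("pics/g1.png",np.clip(np.hstack([a,b])*1.6,0,255).astype(np.uint8))
E
```

```text
t 6.77 tcp [0.6424 0.2404 0.0684] F [-0.  -0.6  0.8] w 87.6 zaxis yaw 165.07 x [-0.002 -0.001 -1.   ] q [ 0.641  0.517 -0.157 -0.    -0.899 -0.902]
```

View pics/g1.png

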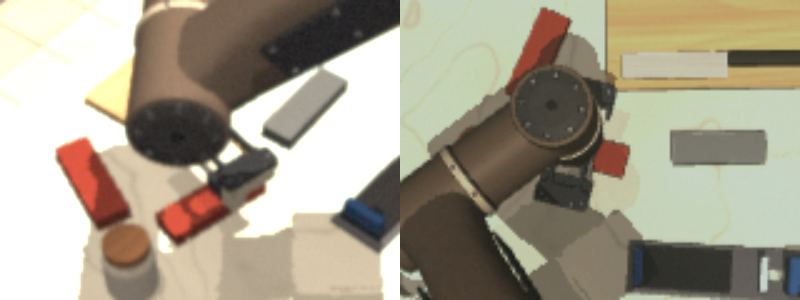

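The gripper stands above the red stone, with its fingers on either side of the width: side crop about (240,180), top crop about (565,190). I go down and close.

Call:
drive_tool(series=[{"xyz": [0, 0, -0.08], "delta_rot": [0, 0, 0]}, {"xyz": [0, 0, -0.16], "delta_rot": [0, 0, 0]}, {"xyz": [0, 0, -0.24], "delta_rot": [0, 0, 0]}, {"xyz": [0, 0, -0.32], "delta_rot": [0, 0, 0]}, {"xyz": [0, 0, -0.4], "delta_rot": [0, 0, 0]}, {"xyz": [0, 0, -0.46], "delta_rot": [0, 0, 0]}, {"xyz": [0, 0, -0.5], "delta_rot": [0, 0, 0]}, {"xyz": [0, 0, -0.5], "delta_rot": [0, 0, 0]}])

```text
time_s: 7.53
tcp_pos: [0.6426, 0.2407, 0.0193]
tcp_rot: [0.091, -0.701, 0.092, 0.702]
force: [0.1, 0.3, 0.5]
width: 0.999
```

Call:
drive_tool(series=[{"xyz": [0, 0, 0], "delta_rot": [0, 0, 0]}, {"xyz": [0, 0, 0], "delta_rot": [0, 0, 0]}, {"xyz": [0, 0, 0], "delta_rot": [0, 0, 0]}, {"xyz": [0, 0, 0], "delta_rot": [0, 0, 0]}, {"xyz": [0, 0, 0], "delta_rot": [0, 0, 0]}, {"xyz": [0, 0, 0], "delta_rot": [0, 0, 0]}, {"xyz": [0, 0, 0], "delta_rot": [0, 0, 0]}, {"xyz": [0, 0, 0], "delta_rot": [0, 0, 0]}], fingers=-1, force=30)

```text
time_s: 8.2
tcp_pos: [0.6436, 0.2411, 0.0209]
tcp_rot: [-0.092, 0.701, -0.092, -0.701]
force: [1.7, 0.5, 1.1]
width: 0.568
```

```bash
python3 -c "from h import *;st()"
```

```text
t 8.2 tcp [0.6436 0.2411 0.0209] F [1.7 0.5 1.1] w 50.0 zaxis yaw 165.1 x [ 0.001  0.    -1.   ] q [ 0.641  0.57  -0.193  0.    -0.807 -0.902]
```

Call:
drive_tool(series=[{"xyz": [0, 0, 0.06], "delta_rot": [0, 0, 0]}, {"xyz": [0, 0, 0.16], "delta_rot": [0, 0, 0]}, {"xyz": [0, 0, 0.3], "delta_rot": [0, 0, 0]}, {"xyz": [0, 0, 0.45], "delta_rot": [0, 0, 0]}, {"xyz": [0, 0, 0.6], "delta_rot": [0, 0, 0]}, {"xyz": [0, 0, 0.75], "delta_rot": [0, 0, 0]}, {"xyz": [0, 0, 0.85], "delta_rot": [0, 0, 0]}, {"xyz": [0, 0, 0.9], "delta_rot": [0, 0, 0]}])

```text
time_s: 8.87
tcp_pos: [0.6435, 0.2413, 0.1126]
tcp_rot: [-0.092, 0.702, -0.091, -0.701]
force: [0.8, 0.8, -4.7]
width: 0.57
```

Call:
drive_tool(series=[{"xyz": [-0.1, -0.1, 0], "delta_rot": [0, 0, 0.002]}, {"xyz": [-0.22, -0.2, 0], "delta_rot": [0, 0, 0.004]}, {"xyz": [-0.34, -0.3, 0], "delta_rot": [0, 0, 0.006]}, {"xyz": [-0.46, -0.42, 0], "delta_rot": [0, 0, 0.008]}, {"xyz": [-0.58, -0.54, 0], "delta_rot": [0, 0, 0.01]}, {"xyz": [-0.7, -0.66, 0], "delta_rot": [0, 0, 0.012]}, {"xyz": [-0.82, -0.78, 0], "delta_rot": [0, 0, 0.014]}, {"xyz": [-0.94, -0.9, 0], "delta_rot": [0, 0, 0.015]}])

```text
time_s: 9.53
tcp_pos: [0.548, 0.1502, 0.1101]
tcp_rot: [0.058, -0.704, 0.059, 0.705]
force: [-0.7, 0.6, -5.0]
width: 0.569
```

Call:
drive_tool(series=[{"xyz": [-0.12, -0.12, 0], "delta_rot": [0, 0, 0.002]}, {"xyz": [-0.24, -0.24, 0], "delta_rot": [0, 0, 0.004]}, {"xyz": [-0.36, -0.36, 0], "delta_rot": [0, 0, 0.006]}, {"xyz": [-0.48, -0.48, 0], "delta_rot": [0, 0, 0.008]}, {"xyz": [-0.6, -0.6, 0], "delta_rot": [0, 0, 0.01]}, {"xyz": [-0.72, -0.7, 0], "delta_rot": [0, 0, 0.012]}, {"xyz": [-0.84, -0.8, 0], "delta_rot": [0, 0, 0.014]}, {"xyz": [-0.94, -0.9, 0], "delta_rot": [0, 0, 0.015]}])

```text
time_s: 10.2
tcp_pos: [0.4538, 0.0602, 0.1104]
tcp_rot: [0.025, -0.706, 0.025, 0.707]
force: [0.1, -0.5, -4.9]
width: 0.57
```

```bash
python3 - <<'E'
from h import *
from rig import vision
st();d=vision.snapshot("side");e=vision.snapshot("top")
pickle.dump(d,open("side1.pkl","wb"));pickle.dump(e,open("top1.pkl","wb"))
a=cv2.resize(d["frame"][140:270,270:430,::-1],None,fx=2.5,fy=2.5);b=cv2.resize(e["frame"][170:300,270:430,::-1],None,fx=2.5,fy=2.5)
cv2.imwrite("pics/g2.png",np.clip(np.hstack([a,b])*1.6,0,255).astype(np.uint8))
E
```

```text
t 10.2 tcp [0.4538 0.0602 0.1104] F [ 0.1 -0.5 -4.9] w 50.2 zaxis yaw 175.92 x [-0.001 -0.    -1.   ] q [ 0.564  0.135 -0.628 -0.    -0.808 -0.635]
```

View pics/g2.png

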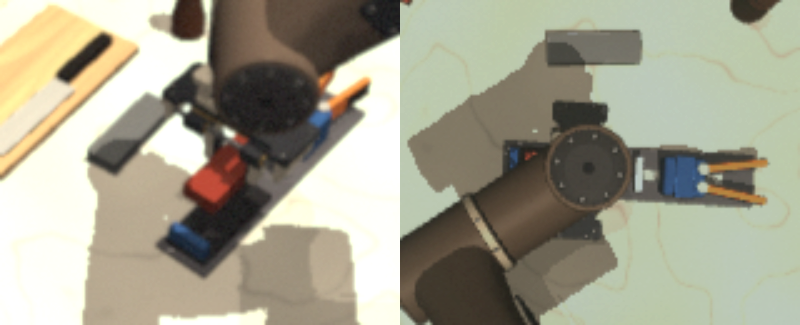

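The stone is held level between jaw and stop, side crop about (215,180). I lower it.

Call:
drive_tool(series=[{"xyz": [-0.01, 0, -0.08], "delta_rot": [0, 0, 0]}, {"xyz": [-0.02, 0, -0.16], "delta_rot": [0, 0, 0]}, {"xyz": [-0.03, 0, -0.24], "delta_rot": [0, 0, 0]}, {"xyz": [-0.04, 0, -0.32], "delta_rot": [0, 0, 0]}, {"xyz": [-0.045, 0, -0.4], "delta_rot": [0, 0, 0]}, {"xyz": [-0.045, 0, -0.48], "delta_rot": [0, 0, 0]}, {"xyz": [-0.045, 0, -0.54], "delta_rot": [0, 0, 0]}, {"xyz": [-0.045, 0, -0.58], "delta_rot": [0, 0, 0]}])

```text
time_s: 10.97
tcp_pos: [0.4504, 0.0609, 0.0514]
tcp_rot: [0.025, -0.706, 0.026, 0.707]
force: [0.3, 0.1, -4.5]
width: 0.571
```

Call:
drive_tool(series=[{"xyz": [0, 0, -0.02], "delta_rot": [0, 0, 0]}, {"xyz": [0, 0, -0.04], "delta_rot": [0, 0, 0]}, {"xyz": [0, 0, -0.06], "delta_rot": [0, 0, 0]}, {"xyz": [0, 0, -0.07], "delta_rot": [0, 0, 0]}, {"xyz": [0, 0, -0.08], "delta_rot": [0, 0, 0]}, {"xyz": [0, 0, -0.09], "delta_rot": [0, 0, 0]}, {"xyz": [0, 0, -0.1], "delta_rot": [0, 0, 0]}, {"xyz": [0, 0, -0.1], "delta_rot": [0, 0, 0]}])

```text
time_s: 11.63
tcp_pos: [0.4507, 0.061, 0.0425]
tcp_rot: [-0.025, 0.707, -0.025, -0.707]
force: [-0.7, -0.6, -5.9]
width: 0.568
```

```bash
python3 -c "from h import *;st()"
```

```text
t 11.63 tcp [0.4507 0.061  0.0425] F [-0.7 -0.6 -5.9] w 50.0 zaxis yaw 175.9 x [ 0.  0. -1.] q [ 0.57   0.239 -0.71  -0.    -0.622 -0.641]
```

Not yet in contact: the tool still reads the full weight of −5 N. I go on down in small steps.

Call:
drive_tool(series=[{"xyz": [0, 0, -0.005], "delta_rot": [0, 0, 0]}, {"xyz": [0, 0, -0.01], "delta_rot": [0, 0, 0]}, {"xyz": [0, 0, -0.015], "delta_rot": [0, 0, 0]}, {"xyz": [0, 0, -0.02], "delta_rot": [0, 0, 0]}, {"xyz": [0, 0, -0.02], "delta_rot": [0, 0, 0]}, {"xyz": [0, 0, -0.02], "delta_rot": [0, 0, 0]}, {"xyz": [0, 0, -0.02], "delta_rot": [0, 0, 0]}, {"xyz": [0, 0, -0.02], "delta_rot": [0, 0, 0]}])

```text
time_s: 12.3
tcp_pos: [0.4507, 0.061, 0.0408]
tcp_rot: [-0.025, 0.707, -0.025, -0.707]
force: [-2.8, -0.3, 3.1]
width: 0.574
```

Contact: Fz went from −5 to +3 N. I release and lift.

Call:
drive_tool(series=[{"xyz": [0, 0, 0], "delta_rot": [0, 0, 0]}, {"xyz": [0, 0, 0], "delta_rot": [0, 0, 0]}, {"xyz": [0, 0, 0], "delta_rot": [0, 0, 0]}, {"xyz": [0, 0, 0], "delta_rot": [0, 0, 0]}, {"xyz": [0, 0, 0], "delta_rot": [0, 0, 0]}, {"xyz": [0, 0, 0], "delta_rot": [0, 0, 0]}, {"xyz": [0, 0, 0], "delta_rot": [0, 0, 0]}, {"xyz": [0, 0, 0], "delta_rot": [0, 0, 0]}], fingers=1)

```text
time_s: 12.97
tcp_pos: [0.4507, 0.061, 0.0405]
tcp_rot: [0.025, -0.707, 0.025, 0.707]
force: [-1.1, -0.0, 1.0]
width: 0.994
```

Call:
drive_tool(series=[{"xyz": [0, 0, 0.05], "delta_rot": [0, 0, 0]}, {"xyz": [0, 0, 0.15], "delta_rot": [0, 0, 0]}, {"xyz": [0, 0, 0.28], "delta_rot": [0, 0, 0]}, {"xyz": [0, 0, 0.42], "delta_rot": [0, 0, 0]}, {"xyz": [0, 0, 0.56], "delta_rot": [0, 0, 0]}, {"xyz": [0, 0, 0.7], "delta_rot": [0, 0, 0]}, {"xyz": [0, 0, 0.85], "delta_rot": [0, 0, 0]}, {"xyz": [0, 0, 1], "delta_rot": [0, 0, 0]}])

```text
time_s: 13.63
tcp_pos: [0.4505, 0.0609, 0.1417]
tcp_rot: [-0.025, 0.707, -0.025, -0.707]
force: [-0.1, -0.7, -0.3]
width: 1.004
```

```bash
python3 - <<'E'
from h import *
from rig import vision
st();d=vision.snapshot("side");e=vision.snapshot("top")
pickle.dump(d,open("side1.pkl","wb"));pickle.dump(e,open("top1.pkl","wb"))
for r in rects(d,(0,120,50),(8,255,255),.035,60,(300,150,430,260)): print(r)
a=cv2.resize(d["frame"][140:270,270:430,::-1],None,fx=2.5,fy=2.5);b=cv2.resize(e["frame"][170:300,270:430,::-1],None,fx=2.5,fy=2.5)
cv2.imwrite("pics/g3.png",np.clip(np.hstack([a,b])*1.6,0,255).astype(np.uint8))
E
```

```text
t 13.63 tcp [0.4505 0.0609 0.1417] F [-0.1 -0.7 -0.3] w 88.3 zaxis yaw 175.9 x [ 0.  0. -1.] q [ 0.57   0.087 -0.595  0.    -0.888 -0.642]
([344, 203, 36, 32, 499], [0.4518, 0.06], [449.5, 57.1], [154.5, 55.0], 84.3, 84.6)
```

View pics/g3.png

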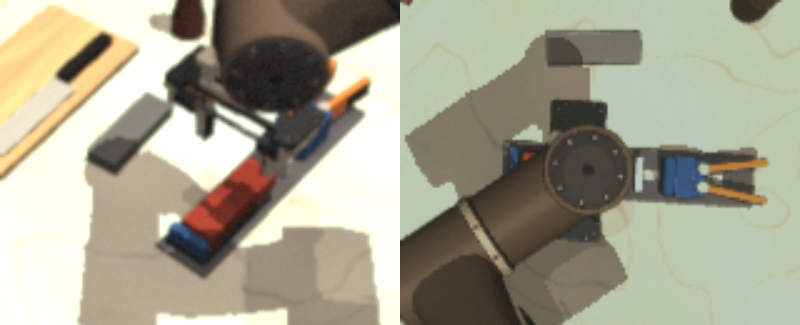

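The stone lies flat on the bed, side crop about (225,205), with a gap to the stop. It measures (0.451,0.060) at yaw about 85°. Now to the trigger.

Call:
drive_tool(series=[{"xyz": [-0.01, -0.1, 0], "delta_rot": [0, 0, 0]}, {"xyz": [-0.02, -0.22, 0], "delta_rot": [0, 0, 0]}, {"xyz": [-0.03, -0.34, 0], "delta_rot": [0, 0, 0]}, {"xyz": [-0.04, -0.46, 0], "delta_rot": [0, 0, 0]}, {"xyz": [-0.05, -0.58, 0], "delta_rot": [0, 0, 0]}, {"xyz": [-0.06, -0.7, 0], "delta_rot": [0, 0, 0]}, {"xyz": [-0.07, -0.82, 0], "delta_rot": [0, 0, 0]}, {"xyz": [-0.07, -0.94, 0], "delta_rot": [0, 0, 0]}])

```text
time_s: 14.4
tcp_pos: [0.4426, -0.0348, 0.1399]
tcp_rot: [0.025, -0.706, 0.026, 0.707]
force: [-0.3, 0.9, -0.5]
width: 0.998
```

Call:
drive_tool(series=[{"xyz": [-0.01, -0.12, 0], "delta_rot": [0, 0, 0]}, {"xyz": [-0.02, -0.24, 0], "delta_rot": [0, 0, 0]}, {"xyz": [-0.03, -0.36, 0], "delta_rot": [0, 0, 0]}, {"xyz": [-0.04, -0.48, 0], "delta_rot": [0, 0, 0]}, {"xyz": [-0.05, -0.6, 0], "delta_rot": [0, 0, 0]}, {"xyz": [-0.06, -0.72, 0], "delta_rot": [0, 0, 0]}, {"xyz": [-0.07, -0.84, 0], "delta_rot": [0, 0, 0]}, {"xyz": [-0.07, -0.94, 0], "delta_rot": [0, 0, 0]}])

```text
time_s: 15.07
tcp_pos: [0.4354, -0.1287, 0.1399]
tcp_rot: [0.026, -0.706, 0.026, 0.707]
force: [0.6, 0.0, -0.4]
width: 0.999
```

Call:
drive_tool(series=[{"xyz": [-0.01, -0.12, 0], "delta_rot": [0, 0, 0]}, {"xyz": [-0.02, -0.24, 0], "delta_rot": [0, 0, 0]}, {"xyz": [-0.03, -0.36, 0], "delta_rot": [0, 0, 0]}, {"xyz": [-0.04, -0.48, 0], "delta_rot": [0, 0, 0]}, {"xyz": [-0.05, -0.6, 0], "delta_rot": [0, 0, 0]}, {"xyz": [-0.06, -0.72, 0], "delta_rot": [0, 0, 0]}, {"xyz": [-0.07, -0.82, 0], "delta_rot": [0, 0, 0]}, {"xyz": [-0.07, -0.89, 0], "delta_rot": [0, 0, 0]}])

```text
time_s: 15.73
tcp_pos: [0.4289, -0.2173, 0.1402]
tcp_rot: [0.026, -0.706, 0.026, 0.707]
force: [-0.2, 0.6, 0.7]
width: 1.0
```

```bash
python3 - <<'E'
from h import *
from rig import vision
st();d=vision.snapshot("side");e=vision.snapshot("top")
pickle.dump(d,open("side1.pkl","wb"));pickle.dump(e,open("top1.pkl","wb"))
for r in rects(e,(0,120,50),(8,255,255),.035,60,(300,200,430,260)): print(r)
a=cv2.resize(d["frame"][120:250,320:480,::-1],None,fx=2.5,fy=2.5);b=cv2.resize(e["frame"][170:300,310:470,::-1],None,fx=2.5,fy=2.5)
cv2.imwrite("pics/g4.png",np.clip(np.hstack([a,b])*1.6,0,255).astype(np.uint8))
E
```

```text
t 15.73 tcp [ 0.4289 -0.2173  0.1402] F [-0.2  0.6  0.7] w 88.0 zaxis yaw 175.84 x [-0.001  0.    -1.   ] q [-0.059  0.134 -0.544 -0.    -0.894 -0.014]
([319, 231, 31, 14, 378], [0.4483, 0.0797], [447.5, 78.8], [118.4, 49.6], 84.9, 85.5)
```

View pics/g4.png

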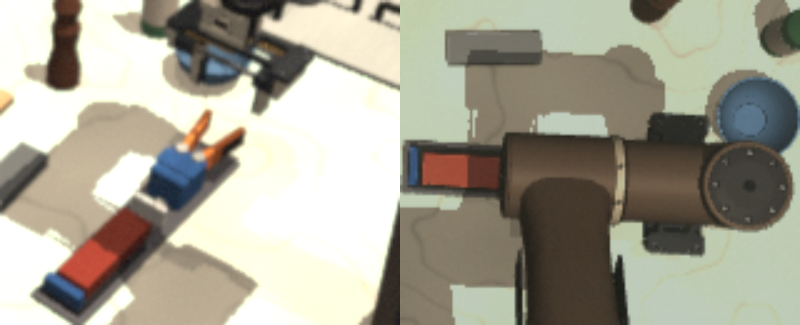

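The stone sits between jaw and stop, top crop about (462,170). The fingers straddle the handles: side crop handles at (195,130) and (230,145). I lower onto the trigger.

Call:
drive_tool(series=[{"xyz": [0.01, 0, -0.1], "delta_rot": [0, 0, 0]}, {"xyz": [0.01, 0, -0.2], "delta_rot": [0, 0, 0]}, {"xyz": [0.01, 0, -0.3], "delta_rot": [0, 0, 0]}, {"xyz": [0.01, 0, -0.38], "delta_rot": [0, 0, 0]}, {"xyz": [0.01, 0, -0.45], "delta_rot": [0, 0, 0]}, {"xyz": [0.01, 0, -0.5], "delta_rot": [0, 0, 0]}, {"xyz": [0.01, 0, -0.55], "delta_rot": [0, 0, 0]}, {"xyz": [0.01, 0, -0.6], "delta_rot": [0, 0, 0]}])

```text
time_s: 16.5
tcp_pos: [0.4309, -0.2159, 0.0802]
tcp_rot: [-0.025, 0.707, -0.025, -0.707]
force: [0.3, 0.6, 0.2]
width: 0.996
```

Call:
drive_tool(series=[{"xyz": [0, 0, -0.05], "delta_rot": [0, 0, 0]}, {"xyz": [0, 0, -0.1], "delta_rot": [0, 0, 0]}, {"xyz": [0, 0, -0.15], "delta_rot": [0, 0, 0]}, {"xyz": [0, 0, -0.2], "delta_rot": [0, 0, 0]}, {"xyz": [0, 0, -0.25], "delta_rot": [0, 0, 0]}, {"xyz": [0, 0, -0.29], "delta_rot": [0, 0, 0]}, {"xyz": [0, 0, -0.31], "delta_rot": [0, 0, 0]}, {"xyz": [0, 0, -0.31], "delta_rot": [0, 0, 0]}])

```text
time_s: 17.17
tcp_pos: [0.4303, -0.216, 0.049]
tcp_rot: [0.025, -0.706, 0.025, 0.707]
force: [0.7, -0.3, 0.9]
width: 0.998
```

Call:
drive_tool(series=[{"xyz": [0, 0, 0], "delta_rot": [0, 0, 0]}, {"xyz": [0, 0, 0], "delta_rot": [0, 0, 0]}, {"xyz": [0, 0, 0], "delta_rot": [0, 0, 0]}, {"xyz": [0, 0, 0], "delta_rot": [0, 0, 0]}, {"xyz": [0, 0, 0], "delta_rot": [0, 0, 0]}, {"xyz": [0, 0, 0], "delta_rot": [0, 0, 0]}, {"xyz": [0, 0, 0], "delta_rot": [0, 0, 0]}, {"xyz": [0, 0, 0], "delta_rot": [0, 0, 0]}], fingers=-1, force=20)

```text
time_s: 17.83
tcp_pos: [0.4322, -0.2178, 0.05]
tcp_rot: [-0.024, 0.708, -0.026, -0.706]
force: [4.5, -20.1, -8.3]
width: 0.455
```

Call:
drive_tool(series=[{"xyz": [0, 0, 0], "delta_rot": [0, 0, 0]}, {"xyz": [0, 0, 0], "delta_rot": [0, 0, 0]}, {"xyz": [0, 0, 0], "delta_rot": [0, 0, 0]}, {"xyz": [0, 0, 0], "delta_rot": [0, 0, 0]}, {"xyz": [0, 0, 0], "delta_rot": [0, 0, 0]}, {"xyz": [0, 0, 0], "delta_rot": [0, 0, 0]}, {"xyz": [0, 0, 0], "delta_rot": [0, 0, 0]}, {"xyz": [0, 0, 0], "delta_rot": [0, 0, 0]}])

```text
time_s: 18.5
tcp_pos: [0.4321, -0.2179, 0.05]
tcp_rot: [-0.024, 0.708, -0.026, -0.706]
force: [4.8, -17.8, -7.6]
width: 0.453
```

```bash
python3 -c "from h import *;st()"
```

```text
t 18.5 tcp [ 0.4321 -0.2179  0.05  ] F [  4.8 -17.8  -7.6] w 39.9 zaxis yaw 175.92 x [ 0.002 -0.002 -1.   ] q [-0.058  0.265 -0.644  0.004 -0.659 -0.016]
```

First full stroke: the width ended at about 40 mm. I let it spring back and squeeze again.

Call:
drive_tool(series=[{"xyz": [0, 0, 0], "delta_rot": [0, 0, 0]}, {"xyz": [0, 0, 0], "delta_rot": [0, 0, 0]}, {"xyz": [0, 0, 0], "delta_rot": [0, 0, 0]}, {"xyz": [0, 0, 0], "delta_rot": [0, 0, 0]}, {"xyz": [0, 0, 0], "delta_rot": [0, 0, 0]}, {"xyz": [0, 0, 0], "delta_rot": [0, 0, 0]}, {"xyz": [0, 0, 0], "delta_rot": [0, 0, 0]}, {"xyz": [0, 0, 0], "delta_rot": [0, 0, 0]}], fingers=0.9)

```text
time_s: 19.17
tcp_pos: [0.4307, -0.2159, 0.0496]
tcp_rot: [-0.025, 0.707, -0.025, -0.707]
force: [-0.3, 0.3, -0.2]
width: 0.937
```

Call:
drive_tool(series=[{"xyz": [0, 0, 0], "delta_rot": [0, 0, 0]}, {"xyz": [0, 0, 0], "delta_rot": [0, 0, 0]}, {"xyz": [0, 0, 0], "delta_rot": [0, 0, 0]}, {"xyz": [0, 0, 0], "delta_rot": [0, 0, 0]}, {"xyz": [0, 0, 0], "delta_rot": [0, 0, 0]}, {"xyz": [0, 0, 0], "delta_rot": [0, 0, 0]}, {"xyz": [0, 0, 0], "delta_rot": [0, 0, 0]}, {"xyz": [0, 0, 0], "delta_rot": [0, 0, 0]}])

```text
time_s: 19.83
tcp_pos: [0.4307, -0.216, 0.0495]
tcp_rot: [0.025, -0.707, 0.025, 0.707]
force: [0.2, -1.5, 0.7]
width: 0.949
```

```bash
python3 - <<'E'
from h import *
from rig import vision
st();d=vision.snapshot("side");pickle.dump(d,open("side2.pkl","wb"))
for r in rects(d,(0,120,50),(8,255,255),.035,60,(300,150,430,260)): print(r)
cv2.imwrite("pics/g5.png",np.clip(cv2.resize(d["frame"][130:250,320:440,::-1],None,fx=5,fy=5)*1.6,0,255).astype(np.uint8))
E
```

```text
t 19.83 tcp [ 0.4307 -0.216   0.0495] F [ 0.2 -1.5  0.7] w 83.6 zaxis yaw 175.9 x [-0. -0. -1.] q [-0.055  0.265 -0.645  0.    -0.661 -0.016]
([344, 204, 36, 31, 500], [0.4516, 0.0607], [451.6, 58.4], [153.5, 49.9], 85.9, 85.6)
```

View pics/g5.png

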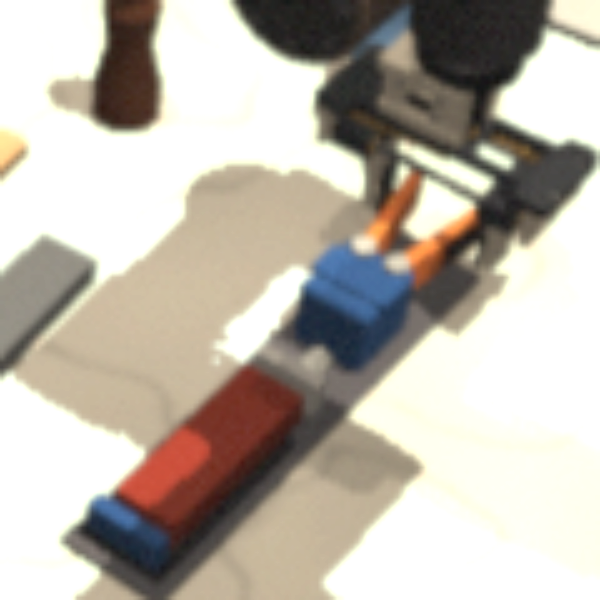

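The jaw has advanced close to the stone's end (crop about (310,375)), and the handles are released between the fingers. Next squeeze.

Call:
drive_tool(series=[{"xyz": [0, 0, 0], "delta_rot": [0, 0, 0]}, {"xyz": [0, 0, 0], "delta_rot": [0, 0, 0]}, {"xyz": [0, 0, 0], "delta_rot": [0, 0, 0]}, {"xyz": [0, 0, 0], "delta_rot": [0, 0, 0]}, {"xyz": [0, 0, 0], "delta_rot": [0, 0, 0]}, {"xyz": [0, 0, 0], "delta_rot": [0, 0, 0]}, {"xyz": [0, 0, 0], "delta_rot": [0, 0, 0]}, {"xyz": [0, 0, 0], "delta_rot": [0, 0, 0]}], fingers=-1, force=20)

```text
time_s: 20.55
tcp_pos: [0.4321, -0.2179, 0.0498]
tcp_rot: [-0.024, 0.707, -0.026, -0.706]
force: [4.0, -16.8, -8.3]
width: 0.457
```

Call:
drive_tool(series=[{"xyz": [0, 0, 0], "delta_rot": [0, 0, 0]}, {"xyz": [0, 0, 0], "delta_rot": [0, 0, 0]}, {"xyz": [0, 0, 0], "delta_rot": [0, 0, 0]}, {"xyz": [0, 0, 0], "delta_rot": [0, 0, 0]}, {"xyz": [0, 0, 0], "delta_rot": [0, 0, 0]}, {"xyz": [0, 0, 0], "delta_rot": [0, 0, 0]}, {"xyz": [0, 0, 0], "delta_rot": [0, 0, 0]}, {"xyz": [0, 0, 0], "delta_rot": [0, 0, 0]}])

```text
time_s: 21.22
tcp_pos: [0.4321, -0.2179, 0.0498]
tcp_rot: [-0.024, 0.707, -0.026, -0.706]
force: [5.4, -17.3, -9.3]
width: 0.454
```

```bash
python3 - <<'E'
from h import *
from rig import vision
st();d=vision.snapshot("side")
for r in rects(d,(0,120,50),(8,255,255),.035,60,(300,150,430,260)): print(r)
E
```

```text
t 21.22 tcp [ 0.4321 -0.2179  0.0498] F [  5.4 -17.3  -9.3] w 39.9 zaxis yaw 175.92 x [ 0.002 -0.002 -1.   ] q [-0.058  0.266 -0.644  0.004 -0.659 -0.016]
([344, 204, 36, 32, 496], [0.4516, 0.0613], [451.7, 59.6], [151.2, 49.9], 85.9, 85.4)
```

Another full stroke. The stone has just begun to move, by about 0.6 mm. I release and squeeze a third time.

Call:
drive_tool(series=[{"xyz": [0, 0, 0], "delta_rot": [0, 0, 0]}, {"xyz": [0, 0, 0], "delta_rot": [0, 0, 0]}, {"xyz": [0, 0, 0], "delta_rot": [0, 0, 0]}, {"xyz": [0, 0, 0], "delta_rot": [0, 0, 0]}, {"xyz": [0, 0, 0], "delta_rot": [0, 0, 0]}, {"xyz": [0, 0, 0], "delta_rot": [0, 0, 0]}, {"xyz": [0, 0, 0], "delta_rot": [0, 0, 0]}, {"xyz": [0, 0, 0], "delta_rot": [0, 0, 0]}], fingers=0.9)

```text
time_s: 21.93
tcp_pos: [0.4307, -0.2159, 0.0496]
tcp_rot: [0.025, -0.707, 0.025, 0.707]
force: [-0.4, 0.6, 0.2]
width: 0.939
```

Call:
drive_tool(series=[{"xyz": [0, 0, 0], "delta_rot": [0, 0, 0]}, {"xyz": [0, 0, 0], "delta_rot": [0, 0, 0]}, {"xyz": [0, 0, 0], "delta_rot": [0, 0, 0]}, {"xyz": [0, 0, 0], "delta_rot": [0, 0, 0]}, {"xyz": [0, 0, 0], "delta_rot": [0, 0, 0]}, {"xyz": [0, 0, 0], "delta_rot": [0, 0, 0]}, {"xyz": [0, 0, 0], "delta_rot": [0, 0, 0]}, {"xyz": [0, 0, 0], "delta_rot": [0, 0, 0]}])

```text
time_s: 22.6
tcp_pos: [0.4307, -0.216, 0.0496]
tcp_rot: [0.025, -0.707, 0.025, 0.707]
force: [0.1, -0.5, 0.1]
width: 0.949
```

Call:
drive_tool(series=[{"xyz": [0, 0, 0], "delta_rot": [0, 0, 0]}, {"xyz": [0, 0, 0], "delta_rot": [0, 0, 0]}, {"xyz": [0, 0, 0], "delta_rot": [0, 0, 0]}, {"xyz": [0, 0, 0], "delta_rot": [0, 0, 0]}, {"xyz": [0, 0, 0], "delta_rot": [0, 0, 0]}, {"xyz": [0, 0, 0], "delta_rot": [0, 0, 0]}, {"xyz": [0, 0, 0], "delta_rot": [0, 0, 0]}, {"xyz": [0, 0, 0], "delta_rot": [0, 0, 0]}], fingers=-1, force=20)

```text
time_s: 23.27
tcp_pos: [0.432, -0.2173, 0.0498]
tcp_rot: [-0.024, 0.707, -0.026, -0.706]
force: [5.0, -12.8, -8.6]
width: 0.591
```

Call:
drive_tool(series=[{"xyz": [0, 0, 0], "delta_rot": [0, 0, 0]}, {"xyz": [0, 0, 0], "delta_rot": [0, 0, 0]}, {"xyz": [0, 0, 0], "delta_rot": [0, 0, 0]}, {"xyz": [0, 0, 0], "delta_rot": [0, 0, 0]}, {"xyz": [0, 0, 0], "delta_rot": [0, 0, 0]}, {"xyz": [0, 0, 0], "delta_rot": [0, 0, 0]}, {"xyz": [0, 0, 0], "delta_rot": [0, 0, 0]}, {"xyz": [0, 0, 0], "delta_rot": [0, 0, 0]}])

```text
time_s: 23.93
tcp_pos: [0.432, -0.2174, 0.0498]
tcp_rot: [-0.024, 0.707, -0.026, -0.706]
force: [4.9, -12.2, -7.1]
width: 0.59
```

```bash
python3 - <<'E'
from h import *
from rig import vision
st();d=vision.snapshot("side")
for r in rects(d,(0,120,50),(8,255,255),.035,60,(300,150,430,260)): print(r)
E
```

```text
t 23.93 tcp [ 0.432  -0.2174  0.0498] F [  4.9 -12.2  -7.1] w 51.9 zaxis yaw 175.94 x [ 0.002 -0.002 -1.   ] q [-0.057  0.265 -0.644  0.003 -0.659 -0.016]
([343, 205, 36, 31, 481], [0.452, 0.0656], [452.0, 63.7], [146.0, 49.9], 85.9, 85.5)
```

The third squeeze stopped short at 51.9 mm, so the jaw is blocked. I check visually that the stone is against the stop.

```bash
python3 - <<'E'
from h import *
from rig import vision
st();d=vision.snapshot("side");e=vision.snapshot("top")
for r in rects(e,(0,120,50),(8,255,255),.035,60,(300,200,430,260)): print(r)
for r in rects(load("top1"),(0,120,50),(8,255,255),.035,60,(300,200,430,260)): print("before",r)
a=cv2.resize(d["frame"][190:260,325:395,::-1],(400,400),interpolation=cv2.INTER_CUBIC);b=cv2.resize(e["frame"][210:265,305:360,::-1],(400,400),interpolation=cv2.INTER_CUBIC)
cv2.imwrite("pics/g6.png",np.clip(np.hstack([a,b])*1.8,0,255).astype(np.uint8))
E
```

```text
t 23.98 tcp [ 0.4321 -0.2173  0.0498] F [  4.9 -12.9  -6.1] w 51.6 zaxis yaw 175.94 x [ 0.002 -0.002 -1.   ] q [-0.057  0.265 -0.644  0.003 -0.659 -0.016]
([317, 231, 31, 14, 369], [0.4491, 0.087], [449.5, 85.9], [117.5, 48.6], 85.9, 85.3)
before ([319, 231, 31, 14, 378], [0.4483, 0.0797], [447.5, 78.8], [118.4, 49.6], 84.9, 85.5)
```

View pics/g6.png

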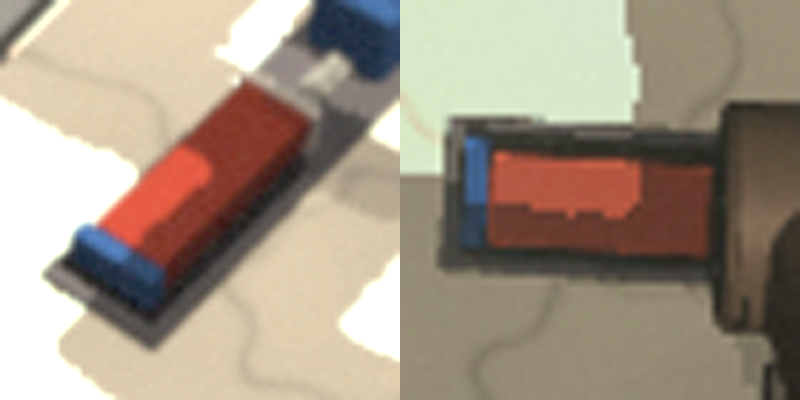

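The stone is flush with the stop (side crop (160,270), top crop (488,200)), and the jaw is against its other end (side crop (310,110)). The squeeze is steady at 20 N, so I hand in.

```bash
python3 -c "
from h import *;st()
from rig import ticket;print(ticket.finish_job())"
```

```text
t 24.08 tcp [ 0.4321 -0.2173  0.0498] F [  4.2 -12.4  -7.6] w 51.7 zaxis yaw 175.94 x [ 0.002 -0.002 -1.   ] q [-0.057  0.265 -0.644  0.003 -0.659 -0.016]
the job is handed in; nothing more can be done
None
```

I laid the nearest red whetstone flat on the bed and let go. I then pumped the trigger three times at 20 N, and the job was handed in at 24.1 s with the trigger still squeezed.

**Checks that agreed:**
- The first two squeezes closed fully, to about 40 mm. The third stopped short at 51.7 mm and held steady there, so the jaw is blocked by the stone.
- The last pictures show the stone flush against the stop, with the jaw against its other end and no visible crack.
- The grip should press the stone with about 26 N, worked out from the 20 N squeeze; I could not measure it directly.

**Checks that disagreed or were less certain:**
- The side view put the stone's centre about 4 mm short of where it should be when gripped. I put this down to the stop hiding part of the stone in that view, and I relied on the top view, where the stone's edge meets the stop.
- The trigger pushed back on the wrist with 12 to 20 N while squeezed, well below the 120 N limit.

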